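# Stop the rocking stirrer with a wedge

## Robot

A 6-joint arm with a two-finger parallel gripper is mounted at the origin on a cart in front of the work surface, level with it; the furniture and walls round the work are solid. World frame = base frame: x ahead of the robot, y to its left, z up, the work surface at z = 0. Lengths are in m, angles in rad, forces in N, time in s.
With the tool pointing down it reaches from about 0.25 to 0.775 m from the base axis. Payload 4 kg.
Tool frame: the origin (TCP) lies midway between the tips of the shut fingers; the grasp point (between the pads) lies 19 mm behind it (robot.tcp_to_grasp is the distance from the TCP to the grasp point, in m); z points along the fingers, y is the line along which they close (so a half turn about z gives the same grasp; the last joint's range is limited). The gripper opens to 94 mm and grips with 3 to 60 N. Pads are 16 mm wide; open, the fingers measure 119 mm over their backs; the gripper's body (75 mm by 177 mm) begins 78 mm behind the grasp point.
Start: joints at [-1.26, 0.087, 1.371, -0, 1.684, -0.103], TCP at [0.221, -0.504, 0.206] pointing down, gripper open.
Joint ranges: [-3.1, 3.1], [-0.76, 2.03], [0.27, 2.55], [-1.08, 4.22], [0.17, 2.65], [-2.57, 2.57]. Speed limits (rad/s): [2.79, 2.79, 3.14, 3.14, 3.14, 3.14].

## Interface

Orientations are given as [roll, pitch, yaw] about the fixed x, y, z axes, in that order (R = Rz(yaw) Ry(pitch) Rx(roll)).
In Python, from bench import robot, viewer gives the robot as it stands. The module is installed in compiled form; this text tells all that it offers.
- The arm moves only by the shell command python3 -m handwheel 'ROWS' [OPENING]. ROWS is JSON, a list of rows, each a list of 6 numbers: the shift along the tool's x, y, z in units of 0.2 m (1.0 is 0.2 m), then the turn, a rotation vector about the tool's x, y, z in units of 30 degrees (1.0 is 30 degrees). In form: [[x, y, z, wx, wy, wz], ...]. A call has 1 to 10 rows; each row is the pose to reach, as a shift and turn from the pose commanded when the call began, along the tool's axes at that moment; what a row does not reach only later rows make up. A row lasts 1/12 s, in which the tool goes at most 41.7 mm and 7.16 degrees, less where a joint would pass 70% of its speed; a pose out of reach is approached as far as the arm can. A call with a number of a shift or a turn outside -1 to 1 is refused whole. A call with a gripper value outside its range is refused whole. OPENING is the gripper's target within -1 to 1 (shut at 1, half-way at 0, fully open at -1), set as the call begins (- or left out, the last holds). The fingers move at their own pace and stop on an object; the grip force is fixed at half the most. Time passes only in rows, so rows that repeat a pose let the fingers close. It gives the time, the measured TCP pose, the force, the opening and the grip force at its end, in the units of the state.
- robot.get_obs(): the state, without advancing time (a new reading comes with each control period).
- viewer.snapshot(name): name is "scene" or "top" or "wrist"; returns the picture (420x560x3 uint8, red, green, blue); there is no depth.
- viewer.calibration(name): a dict with "fx", "fy", "cx", "cy" (pixels), "R" (3x3) and "t" (3): a world point X has camera coordinates R X + t. Camera axes: x right, y down, z forward; pixel columns grow to the right and rows downward; lengths in m; the calibration is good to about 2 mm. A picture is of the moment at which its call begins: read the wrist's pose just before it. calibration takes no time and is no camera call; for the wrist camera it gives the pose at the moment of the call.
- robot.close_job(): hands the job in; it is judged then, once.
The state is a dict: "time": time; "joint_positions": joint angles; "qvel": joint speeds; "joint_torque": joint torques, N m; "tool_pos": TCP position; "ee_rot": TCP orientation; "wrist_force": force on the tool from outside, world axes, zero at the start; "wrist_torque": the same for the moment, N m; "width": finger opening in m; "finger_force": force on a finger pad.
Only numpy, scipy, OpenCV 4.12 (cv2) and the standard library are available. Lean on these libraries where they do the work, as an engineer would, in place of code of your own. Each camera call takes 0.05 s, during which the arm holds its last target. There are 200 camera calls.

## Task

The magnetic stirrer rocks because one of its feet is too short. Without gripping or lifting anything, push the wooden wedge along the table with the fingertips, thin end first, squarely under the short foot (the front right one, on which it is tipped down) until the stirrer stands level and firm; then press down with the fingertips on the top of the stirrer at the corner above that foot to check that it no longer rocks, and let go. Leave everything else where it stands.

Things in the scene. Friction and masses are not known exactly. Their poses are not given: they have to be found in the camera images.
- stirrer_base: White magnetic stirrer, 150 mm square, flat top 68 mm above the table when level, steel disc (104 mm across, 4 mm high) on top, knob on its front (-x). Four domed black feet, 32 mm across, at x, y = +-55 mm. Origin: on the table under its centre; x to its back, z up. This frame never tilts or slides. Feet (-55,+55) and (+55,-55) stay on the table; it rocks about the diagonal through them.
- stirrer (a joint): Rocking angle of the stirrer: 0 rad = level (the foot opposite the short one stands on the table, a firm stop); 0.1 rad = tipped down on its short foot, as it starts and to which its weight returns it, with about 3 N at that foot.
- short_foot (a point): Lowest point of the short foot, the front one at (-55,-55) mm of the stirrer frame; on the table when tipped, 8 mm above it when level. The box's underside is 20 mm above the table when level.
- press_corner (a point): Point on the flat white top of the stirrer right above the short foot, 20 mm in from the two sides, 68 mm above the table when level.
- wedge: Loose plain wooden wedge, 105 x 44 mm, about 80 g. Origin: centre of its underside; x to its thin end. Rises evenly from 1.5 mm (thin end) to 22 mm: lifts 1 mm in 5 mm of travel. With the stirrer level its thin end is some 30 to 45 mm past the foot; friction keeps it there. Starts in front of the stirrer, thin end toward the short foot, up to 0.2 rad askew and some cm to the side.
- wedge_nose (a point): Middle of the lower edge at the thin end of the wedge.
- wedge_back (a point): Middle of the thick end face of the wedge (44 mm wide, upright, about 18 mm high), 10 mm above the underside.
- bottle: Bystander: small amber bottle with a black cap, 48 mm in diameter, 91 mm high; origin at the centre of its base.
- bottle_small: Bystander: smaller amber bottle with a black cap, 44 mm in diameter, 86 mm high; origin at the centre of its base.
- timer: Bystander: white lab timer, 62 x 62 x 20 mm; origin at the centre of its underside.
- marker: Bystander: black pen-like marker lying on the table, 144 mm long (y), 11 mm thick; origin at the centre of its underside.
- carton: Bystander: small white carton, 45 x 85 x 30 mm; origin at the centre of its underside.
Things that resemble listed ones, but are neither listed nor needed, are in the scene too. There is more than one size of the wedge; the job needs the larger.

How it is judged:
By the outcome, as a careful person would: the job done as asked, in the order asked, and still so for the second after the job is handed in, with the robot touching nothing.
It also fails if it takes over 51 s, if anything falls off the work surface, if the arm or the gripper's body presses on something with over 40 N, if the wrist force passes 120 N, or if a joint passes its speed limit or range.

## Working session

There is one attempt and no reset: what is moved stays moved. The work goes in short steps, Python scripts to look and compute and a shell command to move; the robot and the scene stay as the last step left them, time stands still between calls to the robot, and variables do not carry over. Pictures are saved under pics/ and viewed, at most 11 in all, crops included, and the job is handed in when it is done.

```bash
mkdir -p pics; python3 - <<'E'
from bench import robot, viewer
import cv2,numpy as np
for n in ("scene","top"):
    im=viewer.snapshot(n); cv2.imwrite(f"pics/{n}0.png",im[:,:,::-1])
    c=viewer.calibration(n); print(n,c['fx'],c['cx'],c['cy'],np.round(c['R'],3).tolist(),np.round(c['t'],3))
o=robot.get_obs(); print(o['time'],o['tool_pos'],o['ee_rot'],o['width'])
E
```

```text
scene 466.1407709377412 286.2125557461106 203.61387773204888 [[-0.784, -0.621, -0.006], [-0.249, 0.323, -0.913], [0.569, -0.714, -0.408]] [0.551 0.165 1.017]
top 398.11935962368824 281.06963383480087 205.4665649887912 [[0.01, -1.0, 0.022], [-0.997, -0.012, -0.074], [0.075, -0.021, -0.997]] [0.145 0.587 1.076]
0.1 [ 0.22098505 -0.50313141  0.20443323] [-3.13965550e+00 -1.66845470e-04  4.13808166e-01] 0.09409928391238083
```

View pics/scene0.png

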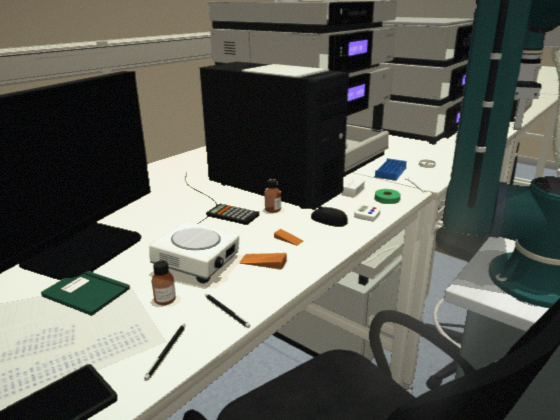

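View pics/top0.png

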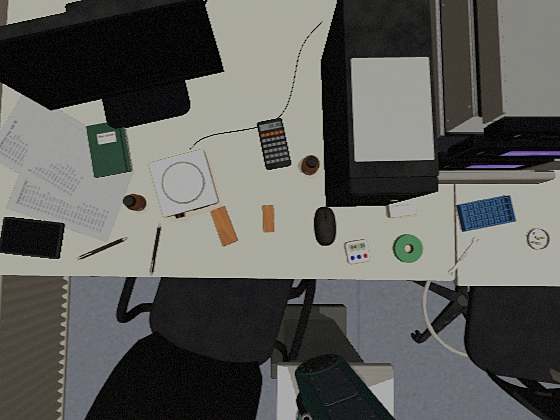

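The scene shows the stirrer at top (183,182) with its knob at (180,215). Two orange pieces could be taken for the wedge: the larger at top (224,226), scene (265,260), and the smaller at top (268,218), scene (288,237). By the description it is the larger. Next I measure and check in a crop.

```bash
cat > h.py <<'E'
import numpy as np, cv2
from bench import robot, viewer
def ray(c,uv):
    R=np.array(c['R']);t=np.array(c['t'])
    d=R.T@np.array([(uv[0]-c['cx'])/c['fx'],(uv[1]-c['cy'])/c['fy'],1.]); return -R.T@t,d
def onz(c,uv,z):
    o,d=ray(c,uv); return o+d*(z-o[2])/d[2]
def tri(c1,a,c2,b):
    o,d=ray(c1,a);p,e=ray(c2,b); s=np.linalg.lstsq(np.stack([d,-e],1),p-o,rcond=None)[0]
    return (o+s[0]*d+p+s[1]*e)/2, np.linalg.norm(o+s[0]*d-p-s[1]*e)
def proj(c,X):
    p=np.array(c['R'])@np.array(X)+np.array(c['t']); return p[0]/p[2]*c['fx']+c['cx'],p[1]/p[2]*c['fy']+c['cy']
E
python3 - <<'E'
from h import *
for n in("scene","top"):
    im=cv2.imread(f"pics/{n}0.png"); c=viewer.calibration(n)
    hsv=cv2.cvtColor(im,cv2.COLOR_BGR2HSV); m=cv2.inRange(hsv,(5,140,110),(18,255,255))
    for k in cv2.findContours(m,0,1)[0]:
        if cv2.contourArea(k)>60:
            b=cv2.boxPoints(cv2.minAreaRect(k)); print(n,cv2.contourArea(k),b.round(1).tolist(),[onz(c,q,.01)[:2].round(3).tolist() for q in b])
t=cv2.imread("pics/top0.png")[140:260,130:290]; s=cv2.imread("pics/scene0.png")[215:315,140:320]
cv2.imwrite("pics/crop0.png",np.vstack([cv2.resize(t,(400,300),interpolation=2),cv2.resize(s,(400,222),interpolation=2)]) if 0 else np.hstack([cv2.resize(t,(400,300),interpolation=2),cv2.resize(s,(400,300),interpolation=2)]))
E
```

```text
scene 68.0 [[153.0, 278.0], [168.0, 278.0], [168.0, 284.0], [153.0, 284.0]] [[0.658, 0.524], [0.632, 0.504], [0.614, 0.518], [0.639, 0.538]]
scene 339.5 [[240.0, 253.0], [285.0, 253.0], [285.0, 263.0], [240.0, 263.0]] [[0.583, 0.329], [0.498, 0.264], [0.47, 0.299], [0.552, 0.362]]
scene 159.5 [[274.0, 234.0], [277.20001220703125, 227.60000610351562], [301.6000061035156, 239.8000030517578], [298.3999938964844, 246.1999969482422]] [[0.581, 0.205], [0.597, 0.172], [0.506, 0.187], [0.493, 0.218]]
scene 69.0 [[266.0, 189.0], [279.0, 189.0], [279.0, 197.0], [266.0, 197.0]] [[0.796, -0.014], [0.763, -0.039], [0.723, 0.011], [0.754, 0.035]]
top 505.0 [[209.6999969482422, 210.89999389648438], [224.0, 205.60000610351562], [236.8000030517578, 240.10000610351562], [222.5, 245.39999389648438]] [[0.569, 0.348], [0.584, 0.309], [0.489, 0.272], [0.475, 0.311]]
top 229.5 [[263.0, 205.0], [273.0, 205.0], [273.0, 231.0], [263.0, 231.0]] [[0.587, 0.201], [0.588, 0.173], [0.516, 0.172], [0.515, 0.2]]
```

View pics/crop0.png

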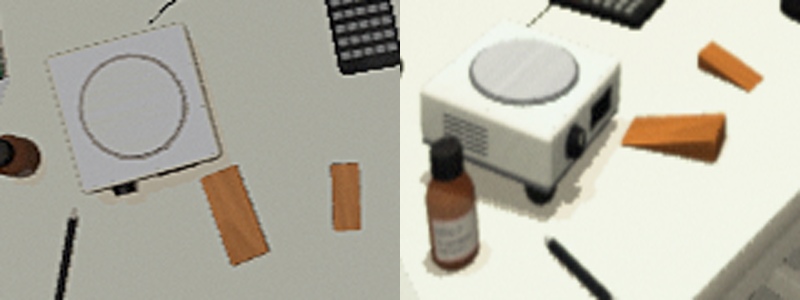

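The crop shows the large wedge's thin end against the box's front right (crop 205,180) and its thick end at (250,262). The small wedge at (345,195) is the decoy. I'll move the arm behind the wedge for a closer wrist view.

```bash
R='' ; python3 -m handwheel '[[0.06,-0.08,0,0,0,0],[0.17,-0.22,0,0,0,0],[0.29,-0.37,0,0,0,0],[0.41,-0.52,0,0,0,0],[0.53,-0.67,0,0,0,0],[0.65,-0.82,0,0,0,0],[0.74,-0.95,0,0,0,0]]' 0.65
python3 -m handwheel '[[0.1,-0.13,0,0,0,0],[0.2,-0.26,0,0,0,0],[0.31,-0.39,0,0,0,0],[0.42,-0.53,0,0,0,0],[0.53,-0.67,0,0,0,0],[0.64,-0.81,0,0,0,0],[0.74,-0.95,0,0,0,0],[0.74,-0.95,0,0,0,0]]'
python3 -m handwheel '[[0.1,-0.13,0,0,0,0],[0.2,-0.26,0,0,0,0],[0.31,-0.39,0,0,0,0],[0.42,-0.53,0,0,0,0],[0.53,-0.67,0,0,0,0],[0.64,-0.81,0,0,0,0],[0.74,-0.95,0,0,0,0],[0.74,-0.95,0,0,0,0],[0.74,-0.95,0,0,0,0]]'
python3 - <<'E'
from h import *
o=robot.get_obs(); print(o['time'],o['tool_pos'],o['ee_rot'],o['width'],o['joint_positions'])
c=viewer.calibration("wrist"); im=viewer.snapshot("wrist"); cv2.imwrite("pics/w1.png",im[:,:,::-1])
print(c['fx'],np.round(c['R'],3).tolist(),c['t'])
import json; json.dump({k:np.array(v).tolist() for k,v in c.items()},open("w1.json","w"))
E
```

```text
time: 0.68
tool_pos: [0.2804, -0.2676, 0.205]
ee_rot: [-3.141, -0.0, 0.414]
wrist_force: [0.1, 0.6, -0.8]
width: 0.0512
finger_force: 0.0
time: 1.35
tool_pos: [0.3396, -0.0312, 0.2052]
ee_rot: [-3.139, -0.002, 0.424]
wrist_force: [-0.7, 0.6, -0.1]
width: 0.0169
finger_force: 0.0
time: 2.1
tool_pos: [0.3983, 0.1972, 0.2045]
ee_rot: [3.141, 0.003, 0.417]
wrist_force: [-0.7, -0.1, 0.1]
width: 0.0163
finger_force: 0.0
2.1 [0.39826365 0.19718935 0.20452024] [3.14102003e+00 2.54655675e-03 4.16534668e-01] 0.016319918384132038 [ 3.32654131e-01 -1.48553948e-01  1.60202058e+00 -7.89628834e-04
  1.69061562e+00  1.48682165e+00]
336.82283884537856 [[0.403, -0.915, 0.001], [-0.888, -0.391, 0.243], [-0.222, -0.099, -0.97]] [0.02063301 0.40523816 0.49690101]
```

View pics/w1.png

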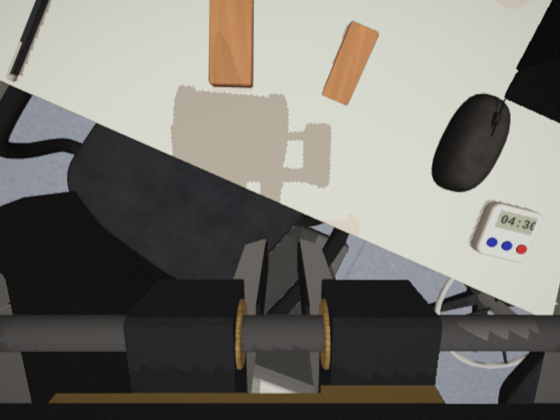

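The wrist picture shows the wedge's thick end at (231,85), running up out of frame, and the decoy at (350,60). I'll go up and forward to get the stirrer in view.

```bash
python3 -m handwheel '[[0.12,-0.06,-0.15,0,0,0],[0.25,-0.13,-0.3,0,0,0],[0.38,-0.2,-0.45,0,0,0],[0.5,-0.26,-0.6,0,0,0],[0.58,-0.3,-0.7,0,0,0],[0.58,-0.3,-0.7,0,0,0],[0.58,-0.3,-0.7,0,0,0]]'
python3 - <<'E'
from h import *
c=viewer.calibration("wrist"); im=viewer.snapshot("wrist"); cv2.imwrite("pics/w2.png",im[:,:,::-1])
import json; json.dump({k:np.array(v).tolist() for k,v in c.items()},open("w2.json","w"))
E
```

```text
time: 2.73
tool_pos: [0.4815, 0.2969, 0.3459]
ee_rot: [3.141, -0.001, 0.412]
wrist_force: [-0.4, 0.2, -0.4]
width: 0.0166
finger_force: 0.0
```

View pics/w2.png

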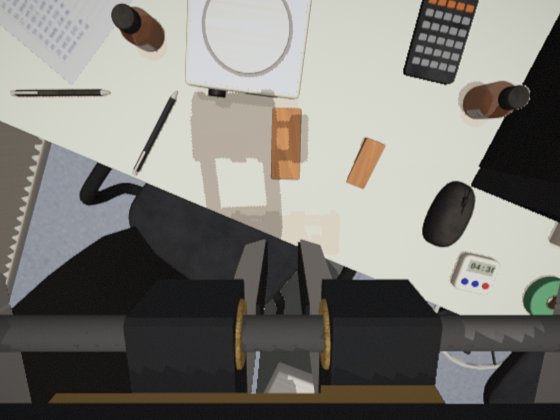

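w2 shows the stirrer's front edge from (187,91) to (298,97), the knob at (217,93), and the wedge from the thin end at row 108 to the thick end at row 180 (columns 272–301).

```bash
cat > m.py <<'E'
from h import *
import json
w=json.load(open("w2.json")); T=viewer.calibration("top"); S=viewer.calibration("scene")
im=cv2.imread("pics/w2.png"); it=cv2.imread("pics/top0.png"); isc=cv2.imread("pics/scene0.png")
def sub(i,p,r=4): return cv2.cornerSubPix(cv2.cvtColor(i,6),np.float32([p]).reshape(-1,1,2),(r,r),(-1,-1),(3,40,.01)).reshape(-1,2)
# stirrer
tp=sub(it,[(164,217),(219,202),(203,149),(148,164)]); wp=sub(im,[(187,91),(298,97)])
print("top px",tp.tolist(),"w px",wp.tolist())
for i in(0,1): print("tri",tri(T,tp[i],w,wp[i]))
M=np.array([[-79.8,70.2,67.7],[-79.5,-79.5,57.1],[70.2,-79.8,67.7],[69.8,69.8,78.2]])/1000
P=[onz(T,tp[i],M[i,2])[:2] for i in range(4)]+[onz(w,wp[i],M[i,2])[:2] for i in(0,1)]
Q=np.vstack([M[:,:2],M[:2,:2]]);P=np.array(P)
a=Q-Q.mean(0);b=P-P.mean(0);th=np.arctan2((a[:,0]*b[:,1]-a[:,1]*b[:,0]).sum(),(a*b).sum())
R=np.array([[np.cos(th),-np.sin(th)],[np.sin(th),np.cos(th)]]);t=P.mean(0)-R@Q.mean(0)
print("stirrer",t,th,"resid mm",((P-(Q@R.T+t))*1000).round(1).tolist(),"foot",R@[-.055,-.055]+t)
# wedge
hsv=cv2.cvtColor(im,cv2.COLOR_BGR2HSV); m=cv2.inRange(hsv,(3,110,40),(20,255,255)); m[:100]=0;m[190:]=0;m[:,:260]=0;m[:,320:]=0
k=max(cv2.findContours(m,0,1)[0],key=cv2.contourArea); q=cv2.approxPolyDP(k,5,True).reshape(-1,2);print("poly",q.tolist())
bx=cv2.boxPoints(cv2.minAreaRect(k)); bx=bx[np.argsort(bx[:,1])]; th_=bx[:2][np.argsort(bx[:2,0])]; ba=bx[2:][np.argsort(bx[2:,0])]
n=[onz(w,p,.0015) for p in th_]; B=[onz(w,p,.022) for p in ba]
nn=(n[0]+n[1])/2;bb=(B[0]+B[1])/2
print("nose",nn,"backtop",bb,"len",np.linalg.norm((nn-bb)[:2]),"yaw",np.arctan2(*(nn-bb)[1::-1]),"w",np.linalg.norm(n[0]-n[1]),np.linalg.norm(B[0]-B[1]))
e=lambda X:(R.T@(np.array(X[:2])-t)*1000).round(1)
print("in stirrer frame nose",e(nn),"back",e(bb))
for nm,cy,h in(("back L",ba[0],.022),):
    pass
E
python3 m.py
```

```text
top px [[165.4561004638672, 216.73268127441406], [216.58815002441406, 203.5258331298828], [202.35540771484375, 148.58746337890625], [148.97543334960938, 162.71006774902344]] w px [[187.0, 91.0], [298.6355285644531, 95.29521942138672]]
tri (array([0.54137552, 0.40557077, 0.24652124]), np.float64(0.0007617324409740495))
tri (array([0.58857891, 0.32210038, 0.06690019]), np.float64(0.006290761550510648))
stirrer [0.64164882 0.41600988] 0.30026693070599014 resid mm [[4.6, -5.7], [-3.0, 6.4], [-1.3, 1.7], [1.7, -5.2], [-5.5, -3.2], [3.5, 6.0]] foot [0.60537729 0.34720307]
poly [[273, 108], [271, 177], [298, 178], [300, 110]]
nose [0.57461885 0.33182025 0.0015    ] backtop [0.48019436 0.29297721 0.022     ] len 0.1021017480531866 yaw 0.39026624167604224 w 0.04198176718185184 0.042363796720686936
in stirrer frame nose [-88.9 -60.6] back [-190.6  -69.8]
```

```bash
cat > e.py <<'E'
from h import *
import json
w=json.load(open("w2.json")); T=viewer.calibration("top")
def line(i,a,b,r=6):
    g=cv2.GaussianBlur(i,(0,0),1).astype(np.float32); a=np.float32(a);b=np.float32(b);d=(b-a)/np.linalg.norm(b-a);n=np.array([-d[1],d[0]])
    s=np.arange(-r,r+.01,.25);pts=[]
    for f in np.linspace(.12,.88,40):
        p=a+(b-a)*f; q=(p+s[:,None]*n).astype(np.float32)
        v=cv2.remap(g,q[:,0].reshape(1,-1),q[:,1].reshape(1,-1),1)[0]
        pts.append(q[np.argmax(np.abs(np.gradient(v,axis=0)).sum(1))])
    l=cv2.fitLine(np.float32(pts),cv2.DIST_HUBER,0,.01,.01).ravel()
    res=np.abs((np.array(pts)-l[2:])@[-l[1],l[0]]); print("med res",np.median(res).round(2),end=' '); return l
def X(l,m): return l[2:]+l[:2]*np.linalg.solve(np.stack([l[:2],-m[:2]],1),m[2:]-l[2:])[0]
it=cv2.imread("pics/top0.png"); im=cv2.imread("pics/w2.png")
c=[(164,217),(219,202),(203,149),(148,164)]
L=[line(it,c[i],c[(i+1)%4]) for i in range(4)]; tp=[X(L[i-1],L[i]) for i in range(4)]
f=line(im,(187,91),(298,97)); r=line(im,(298,97),(311,5)); l=line(im,(187,91),(188,5)); wp=[X(l,f),X(f,r)]
print("\n",np.round(tp,1).tolist(),np.round(wp,1).tolist())
M=np.array([[-79.8,70.2,67.7],[-79.5,-79.5,57.1],[70.2,-79.8,67.7],[69.8,69.8,78.2]])/1000
for nm,P,Q in(("top",[onz(T,tp[i],M[i,2])[:2] for i in range(4)],M[:,:2]),("w",[onz(w,wp[i],M[i,2])[:2] for i in(0,1)],M[:2,:2])):
    P=np.array(P);a=Q-Q.mean(0);b=P-P.mean(0);th=np.arctan2((a[:,0]*b[:,1]-a[:,1]*b[:,0]).sum(),(a*b).sum())
    R=np.array([[np.cos(th),-np.sin(th)],[np.sin(th),np.cos(th)]]);t=P.mean(0)-R@Q.mean(0)
    e=lambda x:(R.T@(np.array(x)-t)*1000).round(1)
    print(nm,t,th,"resid",((P-(Q@R.T+t))*1000).round(1).tolist(),"foot",R@[-.055,-.055]+t,"nose",e([.5746,.3318]),"back",e([.4802,.2930]))
E
python3 e.py
```

```text
med res 0.25 med res 0.09 med res 4.29 med res 1.06 med res 0.51 med res 0.83 med res 0.23 
 [[164.3000030517578, 216.39999389648438], [216.89999389648438, 201.60000610351562], [201.89999389648438, 148.60000610351562], [150.0, 164.5]] [[186.10000610351562, 85.0], [296.6000061035156, 97.0999984741211]]
top [0.64242831 0.41542768] 0.3005986062791896 resid [[4.7, -2.2], [1.3, 6.2], [-2.1, 3.4], [-3.8, -7.4]] foot [0.6061796  0.34660885] nose [-89.5 -59.8] back [-191.2  -68.9]
w [0.64190893 0.42078943] 0.3115866572278862 resid [[1.1, -3.3], [-1.1, 3.3]] foot [0.60641859 0.35157646] nose [-91.3 -64.1] back [-193.1  -72.1]
```

Relative to the foot, the wedge is about 9–17 mm to the right and 0.09 rad askew. I'll turn the tool a quarter turn and push the wedge's right side with two spread fingertips to line it up first.

```bash
python3 -m handwheel '[[0,0,0,0,0,-0.2],[0,0,0,0,0,-0.43],[0,0,0,0,0,-0.66],[0,0,0,0,0,-0.88],[0,0,0,0,0,-0.926]]' 0 | grep -E "rot|time|pos"
python3 -m handwheel '[[0,0,0,0,0,-0.2],[0,0,0,0,0,-0.43],[0,0,0,0,0,-0.66],[0,0,0,0,0,-0.88],[0,0,0,0,0,-0.926]]' | grep -E "rot|time|pos"
python3 -m handwheel '[[0,0,0,0,0,-0.2],[0,0,0,0,0,-0.43],[0,0,0,0,0,-0.66],[0,0,0,0,0,-0.88],[0,0,0,0,0,-0.926],[0,0,0,0,0,-0.926],[0,0,0,0,0,-0.926]]'
cat > go.py <<'E'
# usage: go.py fx fy z : shift in tool axes, units, to stirrer-frame (mm) with foot at (-55,-55)
import sys; from h import *
from scipy.spatial.transform import Rotation as Ro
o=robot.get_obs(); F=np.array([.6064,.3516]);th=.295;x=np.array([np.cos(th),np.sin(th)]);y=np.array([-x[1],x[0]])
p=np.array(o['tool_pos']); d=p[:2]-F; print("tool in frame mm",d@x*1000-55,d@y*1000-55,p[2]*1000)
fx,fy,z=map(float,sys.argv[1:4]); g=F+x*(fx+55)/1000+y*(fy+55)/1000
R=Ro.from_euler('xyz',o['ee_rot']).as_matrix(); print("units",(R.T@(np.r_[g,z/1000]-p)/.2).round(3), "yaw",o['ee_rot'][2], "t",o['time'])
E
python3 go.py -157 -112 6
```

```text
time: 3.2
tool_pos: [0.4795, 0.2964, 0.3438]
ee_rot: [-3.141, 0.003, 0.9]
time: 3.62
tool_pos: [0.4798, 0.297, 0.3444]
ee_rot: [-3.14, 0.002, 1.383]
time: 4.2
tool_pos: [0.4803, 0.2979, 0.3451]
ee_rot: [-3.141, 0.0, 1.864]
wrist_force: [0.3, 0.2, 0.4]
width: 0.047
finger_force: 0.0
tool in frame mm -191.2428716447122 -69.69719159383746 345.10967273175453
units [-0.211  0.173  1.695] yaw 1.8641750411899556 t 4.2
```

```bash
python3 -m handwheel '[[-0.08,0.06,0.1,0,0,0],[-0.16,0.12,0.3,0,0,0],[-0.21,0.17,0.5,0,0,0],[-0.21,0.17,0.7,0,0,0],[-0.21,0.17,0.85,0,0,0],[-0.21,0.17,0.95,0,0,0],[-0.21,0.17,0.97,0,0,0],[-0.21,0.17,0.97,0,0,0]]'
python3 go.py -157 -112 6
python3 - <<'E'
from h import *
c=viewer.calibration("wrist"); im=viewer.snapshot("wrist"); cv2.imwrite("pics/w3.png",im[:,:,::-1])
import json; json.dump({k:np.array(v).tolist() for k,v in c.items()},open("w3.json","w"))
E
```

```text
time: 4.87
tool_pos: [0.5243, 0.2676, 0.1494]
ee_rot: [-3.137, 0.0, 1.866]
wrist_force: [-0.1, 0.1, -0.8]
width: 0.047
finger_force: 0.0
tool in frame mm -157.98931643835925 -111.47591314006803 149.43870982245437
units [-0.002  0.008  0.717] yaw 1.8664342887658791 t 4.8667
```

View pics/w3.png

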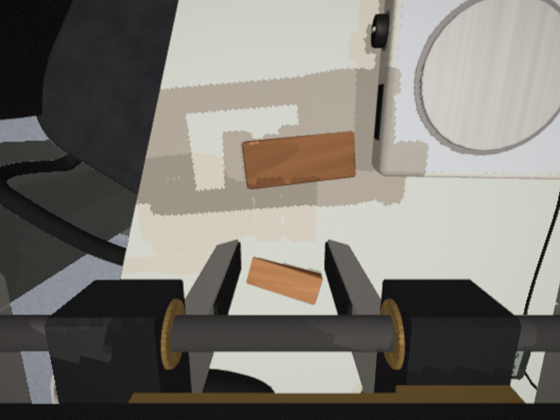

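w3 shows the wedge with thin end at x=355 (rows 132–177) and thick end at x=245, and the stirrer's front right corner at about (380,175). The decoy shows between the fingers at (285,280), so I check that this is only perspective.

```bash
python3 - <<'E'
from h import *
import json
w=json.load(open("w3.json")); im=cv2.imread("pics/w3.png")
F=np.array([.6064,.3516]);th=.295;x=np.array([np.cos(th),np.sin(th)]);y=np.array([-x[1],x[0]])
e=lambda p:(np.array([(p[:2]-F)@x,(p[:2]-F)@y])*1000-55).round(1)
print("landing px of tcp on table",proj(w,[.5243,.2676,.006]))
m=cv2.inRange(cv2.cvtColor(im,cv2.COLOR_BGR2HSV),(3,110,40),(20,255,255)); m[310:]=0
for k in cv2.findContours(m,0,1)[0]:
    if cv2.contourArea(k)>800:
        b=cv2.boxPoints(cv2.minAreaRect(k)); b=b[np.argsort(b[:,0])]; B=onz(w,b[:2].mean(0),.02 if b[0,1]<220 else .012);N=onz(w,b[2:].mean(0),.0015)
        print(b.tolist(),"back",e(B),"nose",e(N),"yaw",np.arctan2(*(N-B)[1::-1]))
print("FR corner (expect -79.5,-79.5)",e(onz(w,(380,176),.057)))
print("right edge far pt",e(onz(w,(540,180),.063)), "front edge", e(onz(w,(386,60),.063)))
E
```

```text
landing px of tcp on table (np.float64(283.30893183088386), np.float64(202.43614371766535))
[[245.03672790527344, 283.2110290527344], [253.87156677246094, 253.76150512695312], [313.84405517578125, 303.8532409667969], [322.67889404296875, 274.4037170410156]] back [-192.2 -178.5] nose [-120.9 -206.5] yaw -0.07947623594880848
[[241.62620544433594, 141.88487243652344], [247.25714111328125, 188.8091583251953], [352.47003173828125, 128.58360290527344], [358.1009521484375, 175.5078887939453]] back [-193.4  -73.8] nose [-89.1 -63.1] yaw 0.3970270685721543
FR corner (expect -79.5,-79.5) [-79.7 -78.5]
right edge far pt [ 45.2 -80.9] front edge [-82.9   7.3]
```

The frame agrees to about 1 mm and the landing spot is clear. Now I descend beside the wedge and push it sideways to lateral −85 mm.

```bash
python3 -m handwheel '[[0,0.01,0.1,0,0,0],[0,0.01,0.25,0,0,0],[0,0.01,0.4,0,0,0],[0,0.01,0.52,0,0,0],[0,0.01,0.62,0,0,0],[0,0.01,0.68,0,0,0],[0,0.01,0.71,0,0,0],[0,0.01,0.71,0,0,0],[0,0.01,0.71,0,0,0]]'
python3 -m handwheel '[[0.01,0,0,0,0,0],[0.025,0,0,0,0,0],[0.04,0,0,0,0,0],[0.055,0,0,0,0,0],[0.07,0,0,0,0,0],[0.085,0,0,0,0,0],[0.1,0,0,0,0,0],[0.115,0,0,0,0,0],[0.125,0,0,0,0,0],[0.13,0,0,0,0,0]]'
python3 go.py -157 -85 6
python3 - <<'E'
from h import *
import json
w=viewer.calibration("wrist"); im=viewer.snapshot("wrist")[:,:,::-1].copy(); cv2.imwrite("pics/w4.png",im)
F=np.array([.6064,.3516]);th=.295;x=np.array([np.cos(th),np.sin(th)]);y=np.array([-x[1],x[0]])
e=lambda p:(np.array([(p[:2]-F)@x,(p[:2]-F)@y])*1000-55).round(1)
m=cv2.inRange(cv2.cvtColor(im,cv2.COLOR_BGR2HSV),(3,110,40),(20,255,255))
for k in cv2.findContours(m,0,1)[0]:
    if cv2.contourArea(k)>1500: print(cv2.boundingRect(k),[ (p.tolist(),e(onz(w,p,.01)).tolist()) for p in cv2.approxPolyDP(k,6,True).reshape(-1,2)])
E
```

```text
time: 5.67
tool_pos: [0.5287, 0.2694, 0.0114]
ee_rot: [3.138, -0.0, 1.868]
wrist_force: [0.3, -0.6, 0.9]
width: 0.047
finger_force: 0.0
time: 6.5
tool_pos: [0.5198, 0.2939, 0.0096]
ee_rot: [3.141, 0.0, 1.869]
wrist_force: [1.0, -0.6, 1.5]
width: 0.0468
finger_force: 0.8
tool in frame mm -154.62176626892148 -84.98738562528843 9.630304790624953
units [-0.    -0.012  0.018] yaw 1.8686206037492679 t 6.5
(129, 374, 395, 30) [([129, 400], [-252.1, -182.0]), ([523, 403], [-1.5, -184.0]), ([508, 385], [-13.3, -170.5]), ([315, 394], [-134.1, -177.4]), ([231, 374], [-186.7, -162.7]), ([222, 394], [-192.9, -177.4]), ([133, 393], [-249.0, -176.8])]
(209, 158, 196, 91) [([213, 164], [-191.6, -32.9]), ([215, 242], [-192.6, -76.3]), ([392, 245], [-93.4, -77.9]), ([400, 175], [-92.3, -38.6]), ([224, 158], [-185.7, -29.7])]
```

The wedge's right side now lies straight at lateral −77 mm, so its axis is at −55. I retreat, turn back, and go behind the thick end.

```bash
python3 -m handwheel '[[-0.05,0,0,0,0,0],[-0.12,0,-0.03,0,0,0],[-0.15,-0.05,-0.2,0,0,0],[-0.15,-0.15,-0.4,0,0,0.1],[-0.1,-0.25,-0.5,0,0,0.3],[0,-0.33,-0.5,0,0,0.53],[0.1,-0.36,-0.5,0,0,0.76],[0.15,-0.36,-0.5,0,0,0.95],[0.15,-0.36,-0.5,0,0,1],[0.15,-0.36,-0.5,0,0,1]]' 0.65 | grep -E "pos|rot|time"
python3 -m handwheel '[[0,0,0,0,0,0.2],[0,0,0,0,0,0.43],[0,0,0,0,0,0.66],[0,0,0,0,0,0.88],[0,0,0,0,0,1]]' | grep -E "rot"
python3 -m handwheel '[[0,0,0,0,0,0.2],[0,0,0,0,0,0.43],[0,0,0,0,0,0.66],[0,0,0,0,0,0.88],[0,0,0,0,0,1],[0,0,0,0,0,1],[0,0,0,0,0,1]]'
python3 go.py -225 -55 8
```

```text
time: 7.38
tool_pos: [0.442, 0.3006, 0.1098]
ee_rot: [3.141, 0.0, 1.345]
ee_rot: [3.141, 0.001, 0.816]
time: 8.38
tool_pos: [0.4424, 0.3003, 0.1094]
ee_rot: [3.141, 0.0, 0.299]
wrist_force: [0.3, -0.6, -0.3]
width: 0.016
finger_force: 0.0
tool in frame mm -226.81392760404648 -56.41226086394342 109.38933939530729
units [ 0.009 -0.007  0.507] yaw 0.29865269850816833 t 8.3833
```

```bash
python3 -m handwheel '[[0,0,0.1,0,0,0],[0,-0.007,0.2,0,0,0],[0,-0.007,0.32,0,0,0],[0,-0.007,0.42,0,0,0],[0,-0.007,0.48,0,0,0],[0,-0.007,0.505,0,0,0],[0,-0.007,0.505,0,0,0],[0,-0.007,0.505,0,0,0]]' | grep pos
python3 -m handwheel '[[0.03,0,0,0,0,0],[0.06,0,0,0,0,0],[0.09,0,0,0,0,0],[0.12,0,0,0,0,0],[0.14,0,0,0,0,0],[0.16,0,0,0,0,0],[0.18,0,0,0,0,0],[0.2,0,0,0,0,0],[0.22,0,0,0,0,0],[0.23,0,0,0,0,0]]'
python3 go.py -126 -55 7
python3 - <<'E'
from h import *
import json
w=viewer.calibration("wrist"); im=viewer.snapshot("wrist")[:,:,::-1].copy(); cv2.imwrite("pics/w5.png",im)
json.dump({k:np.array(v).tolist() for k,v in w.items()},open("w5.json","w"))
E
```

```text
tool_pos: [0.4423, 0.3027, 0.0092]
time: 9.88
tool_pos: [0.4861, 0.3162, 0.0083]
ee_rot: [3.142, -0.0, 0.298]
wrist_force: [-0.3, 0.1, 0.9]
width: 0.0165
finger_force: 0.4
tool in frame mm -180.40934300086047 -53.90679432592248 8.305627936937158
units [0.272 0.006 0.007] yaw 0.2975138839645459 t 9.8833
```

View pics/w5.png

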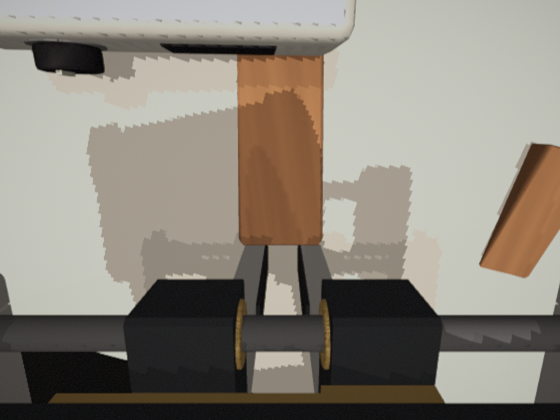

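w5 shows the wedge square to the stirrer, with sides at columns 239 and 322, and the box's right edge at column 353. The push can go on in steps.

```bash
python3 -m handwheel '[[0.02,0,0,0,0,0],[0.04,0,0,0,0,0],[0.06,0,0,0,0,0],[0.08,0,0,0,0,0],[0.1,0,0,0,0,0],[0.115,0,0,0,0,0],[0.13,0,0,0,0,0],[0.14,0,0,0,0,0],[0.15,0,0,0,0,0],[0.15,0,0,0,0,0]]'
python3 -m handwheel '[[0.015,0,0,0,0,0],[0.025,0,0,0,0,0],[0.035,0,0,0,0,0],[0.045,0,0,0,0,0],[0.055,0,0,0,0,0],[0.065,0,0,0,0,0],[0.075,0,0,0,0,0],[0.08,0,0,0,0,0],[0.08,0,0,0,0,0]]'
python3 go.py -126 -55 7
python3 - <<'E'
from h import *
import json
w=viewer.calibration("wrist"); im=viewer.snapshot("wrist")[:,:,::-1].copy(); cv2.imwrite("pics/w6.png",im)
a=viewer.snapshot("scene")[:,:,::-1][215:315,140:320]; b=viewer.snapshot("top")[:,:,::-1][140:260,130:290]
cv2.imwrite("pics/c6.png",np.vstack([np.hstack([cv2.resize(a,(400,280),interpolation=2),cv2.resize(b,(400,280),interpolation=2)]),cv2.resize(im,(800,600))[0:320]]))
E
```

```text
time: 10.77
tool_pos: [0.5124, 0.3245, 0.0082]
ee_rot: [3.141, 0.005, 0.298]
wrist_force: [-4.9, -1.0, 3.6]
width: 0.0164
finger_force: 2.5
time: 11.52
tool_pos: [0.5269, 0.3289, 0.0082]
ee_rot: [3.141, 0.007, 0.298]
wrist_force: [-6.4, -2.3, 4.8]
width: 0.0168
finger_force: 3.5
tool in frame mm -137.6185861647895 -53.598710132805365 8.22106078971396
units [0.058 0.007 0.006] yaw 0.2979195759419242 t 11.5167
```

View pics/c6.png

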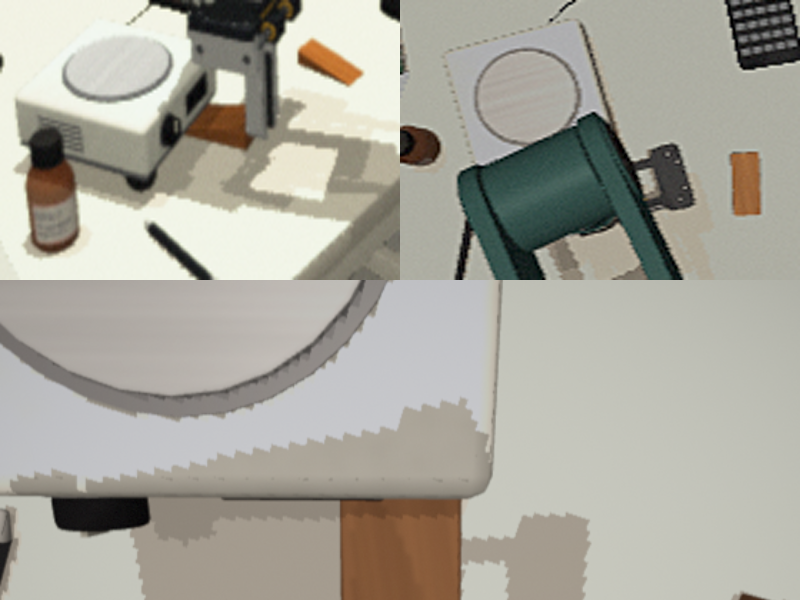

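The stirrer is nearly level; the wedge is square under the foot with its nose about 30 mm past it. I continue in millimetre steps and watch the force for the firm stop.

```bash
for i in 1; do python3 -m handwheel '[[0.005,0,0,0,0,0],[0.01,0,0,0,0,0],[0.015,0,0,0,0,0],[0.015,0,0,0,0,0]]' | grep -E "pos|wrist"; done
python3 -m handwheel '[[0.005,0,0,0,0,0],[0.01,0,0,0,0,0],[0.01,0,0,0,0,0]]' | grep -E "pos|wrist"
python3 go.py -126 -55 7
```

```text
tool_pos: [0.5271, 0.329, 0.0083]
wrist_force: [-13.1, -4.0, 10.2]
tool_pos: [0.5274, 0.3291, 0.0083]
wrist_force: [-16.4, -5.9, 12.0]
tool in frame mm -137.14458898208557 -53.514951356879756 8.273664408142679
units [0.056 0.008 0.005] yaw 0.2983387159802591 t 12.25
```

```bash
python3 - <<'E'
from h import *
w=viewer.calibration("wrist"); im=viewer.snapshot("wrist")[:,:,::-1].copy(); cv2.imwrite("pics/w7.png",im)
F=np.array([.6064,.3516]);th=.295;x=np.array([np.cos(th),np.sin(th)]);y=np.array([-x[1],x[0]])
def W(a,b,z): return np.r_[F+x*(a+55)/1000+y*(b+55)/1000,z/1000]
for ang in (0,.02,.04,.1):
    def P(a,b,z):
        d=-(a+b)/2**.5; l=(a-b)/2**.5; c,s=np.cos(ang),np.sin(ang); d,z=d*c+z*s,z*c-d*s
        return proj(w,W((-d+l)/2**.5,(-d-l)/2**.5,z))
    print(ang,np.round([P(-75,-75,64),P(-75,30,64),P(-75,-50,64),P(0,-75,64)],1).tolist())
g=cv2.GaussianBlur(im,(0,0),1)
for u in (int(proj(w,W(-75,-50,64))[0]),int(proj(w,W(-75,30,64))[0])): print(u,[(v,g[v,u].tolist()) for v in range(120,175,3)])
E
```

```text
0 [[345.4, 151.9], [52.3, 151.4], [275.7, 151.8], [357.8, -99.9]]
0.02 [[346.6, 153.9], [56.4, 153.8], [278.2, 153.9], [359.8, -94.1]]
0.04 [[347.7, 155.7], [60.5, 156.1], [280.6, 155.8], [361.7, -88.5]]
0.1 [[350.3, 160.3], [72.4, 162.6], [287.0, 160.8], [366.7, -72.4]]
275 [(120, [153, 165, 171]), (123, [153, 166, 171]), (126, [154, 166, 172]), (129, [155, 166, 172]), (132, [154, 166, 172]), (135, [154, 166, 172]), (138, [154, 166, 172]), (141, [151, 163, 169]), (144, [144, 156, 162]), (147, [137, 148, 154]), (150, [130, 141, 147]), (153, [114, 124, 129]), (156, [70, 88, 112]), (159, [49, 76, 116]), (162, [49, 76, 116]), (165, [50, 78, 117]), (168, [55, 86, 128]), (171, [54, 85, 127]), (174, [53, 84, 126])]
52 [(120, [198, 195, 194]), (123, [198, 194, 194]), (126, [198, 195, 194]), (129, [197, 193, 193]), (132, [194, 192, 191]), (135, [159, 167, 172]), (138, [149, 161, 167]), (141, [145, 157, 163]), (144, [139, 151, 157]), (147, [133, 144, 150]), (150, [123, 133, 139]), (153, [94, 102, 107]), (156, [32, 32, 35]), (159, [19, 18, 20]), (162, [19, 19, 21]), (165, [19, 19, 21]), (168, [19, 19, 21]), (171, [19, 19, 21]), (174, [20, 19, 21])]
```

View pics/w7.png

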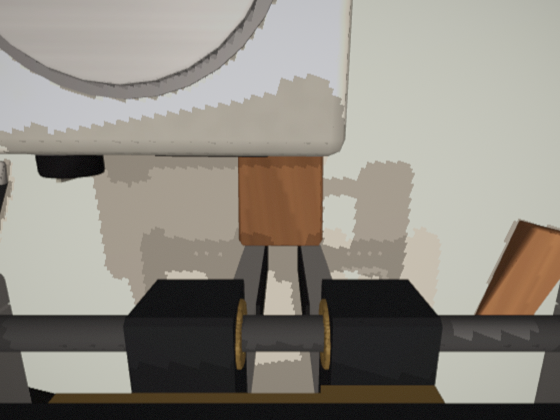

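w7 shows the box's front edge level at row ~154 on both sides and the wedge square (columns 239–322). The force climbs without travel, which means the firm stop. I push slightly more, then back off and compare.

```bash
python3 -m handwheel '[[0.005,0,0,0,0,0],[0.01,0,0,0,0,0],[0.015,0,0,0,0,0],[0.02,0,0,0,0,0],[0.02,0,0,0,0,0],[0.02,0,0,0,0,0]]' | grep -E "pos|wrist"; python3 go.py -126 -55 7
```

```text
tool_pos: [0.5278, 0.3293, 0.0083]
wrist_force: [-24.5, -7.8, 16.8]
tool in frame mm -136.675670925173 -53.494289709992145 8.296023257468654
units [0.053 0.008 0.005] yaw 0.29865102784356146 t 12.8
```

```bash
python3 -m handwheel '[[-0.03,0,0,0,0,0],[-0.08,0,0,0,0,0],[-0.15,0,0,0,0,0],[-0.25,0,-0.1,0,0,0],[-0.3,0,-0.3,0,0,0],[-0.3,0,-0.5,0,0,0],[-0.3,0,-0.6,0,0,0],[-0.3,0,-0.65,0,0,0],[-0.3,0,-0.65,0,0,0]]' 1
python3 go.py -56 -56 90
python3 - <<'E'
from h import *
import json
w=viewer.calibration("wrist"); im=viewer.snapshot("wrist")[:,:,::-1].copy(); cv2.imwrite("pics/w8.png",im)
F=np.array([.6064,.3516]);th=.295;x=np.array([np.cos(th),np.sin(th)]);y=np.array([-x[1],x[0]])
e=lambda p:(np.array([(p[:2]-F)@x,(p[:2]-F)@y])*1000-55).round(1)
m=cv2.inRange(cv2.cvtColor(im,cv2.COLOR_BGR2HSV),(3,110,40),(20,255,255))
for k in cv2.findContours(m,0,1)[0]:
    if cv2.contourArea(k)>800: print([(p.tolist(),e(onz(w,p,.02)).tolist()) for p in cv2.approxPolyDP(k,6,True).reshape(-1,2)])
a=viewer.snapshot("scene")[:,:,::-1][205:305,150:300]
cv2.imwrite("pics/c8.png",np.hstack([cv2.resize(a,(450,300),interpolation=2),cv2.resize(im,(350,300))]))
E
```

```text
time: 13.55
tool_pos: [0.4826, 0.3155, 0.1419]
ee_rot: [-3.141, -0.007, 0.298]
wrist_force: [0.6, -0.8, -0.0]
width: 0.0005
finger_force: 0.0
tool in frame mm -183.96625676799195 -53.5630218309753 141.8574580135011
units [0.638 0.014 0.264] yaw 0.29764183837275526 t 13.55
[([402, 401], [-395.1, -180.1]), ([394, 385], [-375.2, -170.0]), ([289, 385], [-375.4, -59.7]), ([281, 394], [-386.6, -51.3]), ([17, 393], [-385.8, 228.0]), ([7, 402], [-397.2, 240.8])]
[([428, 138], [-121.7, -179.7]), ([404, 206], [-182.6, -164.0]), ([430, 216], [-192.1, -188.8]), ([465, 146], [-128.6, -213.0])]
[([257, 81], [-75.0, -31.0]), ([258, 142], [-125.3, -31.1]), ([304, 143], [-126.2, -71.4]), ([305, 81], [-75.0, -71.4])]
[([0, 0], [-14.3, 173.6]), ([11, 17], [-26.6, 167.1]), ([44, 16], [-25.8, 140.2]), ([68, 33], [-38.3, 122.7]), ([80, 19], [-28.0, 111.5]), ([77, 0], [-14.3, 111.9])]
```

View pics/c8.png

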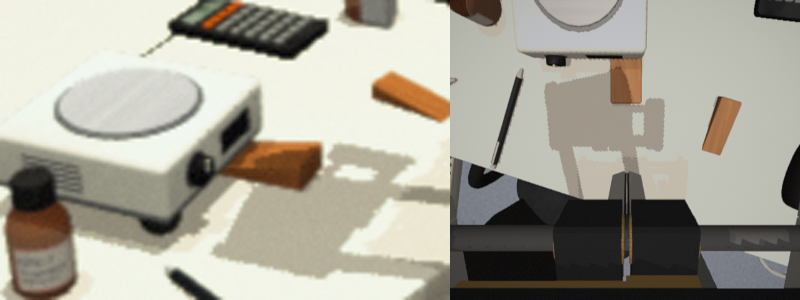

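Level, and the wedge is square: nose about 34 mm past the foot, about 4 mm off its line. Now the corner press with shut fingertips.

```bash
python3 -m handwheel '[[0.15,0.01,0.05,0,0,0],[0.3,0.01,0.1,0,0,0],[0.45,0.01,0.17,0,0,0],[0.57,0.01,0.23,0,0,0],[0.63,0.01,0.26,0,0,0],[0.64,0.01,0.26,0,0,0],[0.64,0.01,0.26,0,0,0],[0.64,0.01,0.26,0,0,0]]' | grep -E "pos|force"
python3 go.py -56 -56 68
python3 -m handwheel '[[0,0,0.03,0,0,0],[0,0,0.06,0,0,0],[0,0,0.08,0,0,0],[0,0,0.095,0,0,0],[0,0,0.105,0,0,0],[0,0,0.11,0,0,0],[0,0,0.115,0,0,0],[0,0,0.115,0,0,0]]'
python3 go.py -56 -56 68
```

```text
tool_pos: [0.6027, 0.3498, 0.0849]
wrist_force: [0.6, -0.6, 0.4]
finger_force: 0.0
tool in frame mm -59.1064132874787 -55.661220381401996 84.87748544696322
units [0.016 0.002 0.084] yaw 0.29761991602350557 t 14.3167
time: 14.98
tool_pos: [0.6031, 0.3501, 0.0683]
ee_rot: [-3.142, -0.001, 0.298]
wrist_force: [-6.4, -3.1, 13.8]
width: 0.0006
finger_force: 6.8
tool in frame mm -58.62917739425765 -55.47255021950962 68.25888125689465
units [0.013 0.003 0.001] yaw 0.2979059504949704 t 14.9833
```

Contact at 68.3 mm with 14 N confirms it is level. I press a bit harder, hold, then let go.

```bash
python3 -m handwheel '[[0,0,0.005,0,0,0],[0,0,0.01,0,0,0],[0,0,0.015,0,0,0],[0,0,0.015,0,0,0],[0,0,0.015,0,0,0],[0,0,0.015,0,0,0],[0,0,0.015,0,0,0],[0,0,0.015,0,0,0]]' | grep -E "pos|wrist"
python3 -m handwheel '[[0,0,-0.03,0,0,0],[0,0,-0.08,0,0,0],[0,0,-0.2,0,0,0],[0,0,-0.35,0,0,0],[-0.1,0,-0.45,0,0,0],[-0.25,0,-0.5,0,0,0],[-0.4,0,-0.5,0,0,0],[-0.55,0,-0.5,0,0,0],[-0.6,0,-0.5,0,0,0],[-0.6,0,-0.5,0,0,0]]' | grep -E "time|pos|wrist"
python3 - <<'E'
from h import *
w=viewer.calibration("wrist"); im=viewer.snapshot("wrist")[:,:,::-1].copy()
a=viewer.snapshot("scene")[:,:,::-1][205:305,150:300]
cv2.imwrite("pics/c9.png",np.hstack([cv2.resize(a,(450,300),interpolation=2),cv2.resize(im,(350,300))]))
p=cv2.imread("pics/c8.png")[:,:450]; print(np.abs(p.astype(int)-cv2.resize(a,(450,300),interpolation=2)).max(2)[60:230,0:330].mean())
F=np.array([.6064,.3516]);th=.295;x=np.array([np.cos(th),np.sin(th)]);y=np.array([-x[1],x[0]])
e=lambda p:(np.array([(p[:2]-F)@x,(p[:2]-F)@y])*1000-55).round(1)
m=cv2.inRange(cv2.cvtColor(im,cv2.COLOR_BGR2HSV),(3,110,40),(20,255,255)); m[300:]=0
for k in cv2.findContours(m,0,1)[0]:
    if cv2.contourArea(k)>800: print([(p.tolist(),e(onz(w,p,.02)).tolist()) for p in cv2.approxPolyDP(k,6,True).reshape(-1,2)])
E
```

```text
tool_pos: [0.6031, 0.3501, 0.0682]
wrist_force: [-9.0, -5.5, 22.0]
time: 16.48
tool_pos: [0.4874, 0.3148, 0.161]
wrist_force: [0.9, 0.3, -0.6]
3.8230124777183603
[([418, 140], [-120.3, -180.8]), ([395, 208], [-185.3, -164.7]), ([422, 213], [-190.3, -191.6]), ([451, 151], [-130.3, -212.7])]
[([256, 88], [-74.9, -30.8]), ([257, 145], [-125.2, -30.9]), ([300, 146], [-126.0, -71.1]), ([302, 89], [-75.7, -72.1])]
[([6, 12], [-14.1, 181.5]), ([30, 30], [-28.0, 163.5]), ([57, 27], [-25.6, 139.8]), ([78, 42], [-37.4, 123.5]), ([90, 25], [-24.0, 111.2]), ([80, 0], [-4.8, 117.1]), ([33, 0], [-4.9, 156.9]), ([36, 9], [-11.8, 155.5])]
```

View pics/c9.png

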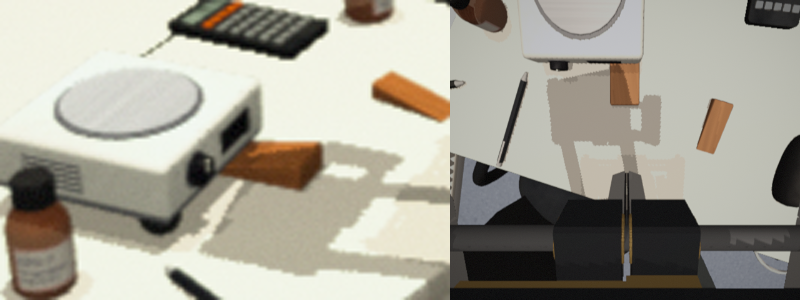

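Nothing moved under the press at 22 N: the wedge's thick end is still at −126 mm and the stirrer is level. The arm is clear, so I hand in.

```bash
python3 -c "
from bench import robot
print(robot.close_job())"
```

```text
the job is handed in; nothing more can be done
None
```

The larger wedge is under the short foot with its nose about 34 mm past it (about 4 mm to the side of the foot's line), the stirrer stands level and did not move under a 22 N press at the corner, and the job was handed in after about 17 s with the arm clear and nothing else disturbed in the pictures.

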